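# Lean the stock tablet against the carton

### The arm

A 6-joint arm with a two-finger parallel gripper is mounted at the origin on the work surface. World frame = base frame: x ahead of the robot, y to its left, z up, the work surface at z = 0. Lengths are in m, angles in rad, forces in N, time in s.
With the tool pointing down it reaches from about 0.4 to 0.825 m from the base axis. Payload 7 kg.
Tool frame: the origin (TCP) lies between the finger pads; the fingertips stand 8 mm ahead of it and the grasp point (between the pads) lies 11 mm behind it (arm.finger_overhang is the distance from the TCP to the fingertips, in m); z points along the fingers, y is the line along which they close (so a half turn about z gives the same grasp; the last joint's range is limited). The gripper opens to 88 mm and grips with 3 to 60 N. Pads are 19 mm wide; open, the fingers measure 130 mm over their backs; the gripper's body (78 mm by 193 mm) begins 47 mm behind the grasp point.
Start: joints at [1.404, 0.359, 0.012, 0, -1.224, -0.288], TCP at [0.297, 0.606, 0.208] pointing down, gripper open.
Joint ranges: [-3.07, 3.07], [-1.43, 2.12], [-1.02, 1.25], [-3.03, 1.67], [-3.05, -0], [-3.03, 3.03]. Speed limits (rad/s): [2.39, 2.39, 3.01, 3.14, 3.14, 3.14].

### API

Orientations are given as [roll, pitch, yaw] about the fixed x, y, z axes, in that order (R = Rz(yaw) Ry(pitch) Rx(roll)).
In Python, from station import arm gives the robot as it stands.
- The arm moves only by the tool move_arm, never from a script. Its argument "rows" is text: rows parted by semicolons, each of 7 numbers parted by spaces: the turn, a rotation vector about the tool's x, y, z in degrees, then the shift along the tool's x, y, z in m, then the finger opening in m, from 0 to 0.0876. A call has 1 to 8 rows; each row shifts and turns the commanded pose from where the row before left it, along the tool's axes as they then stand; what a row does not reach is not made up. A row lasts 1/8 s, in which the tool goes at most 62.5 mm and 10.7 degrees, less where a joint would pass 70% of its speed; a pose out of reach is approached as far as the arm can. A call is refused whole if a number of a shift passes 0.0625 or a number of a turn 10.7, either way. A call with a gripper value outside its range is refused whole. The fingers move at their own pace and stop on an object; "squeeze" is the grip in N (left out, the last holds). Time passes only in rows, so rows that do not move let the fingers close. It gives the time, the measured TCP pose, the force, the opening and the grip force at its end, in the units of the state.
- arm.get_state(): the state, without advancing time (a new reading comes with each control period).
- arm.grab_frame(name): name is "scene" or "top" or "wrist"; returns (picture, depth): 400x640x3 uint8, blue, green, red; 400x640 float32, m along the optical axis (not along the pixel's ray), 0 where there is no reading.
- arm.camera_model(name): a dict with "mtx" (3x3 intrinsics, pixels), "camera_from_world" (4x4, takes a point from world to camera coordinates); the wrist camera has in their place "mount" (4x4, takes a point from camera to tool coordinates, whose origin is the TCP and whose axes are the flange's). Camera axes: x right, y down, z forward; pixel columns grow to the right and rows downward; lengths in m; the calibration is good to about 2 mm. The wrist camera is an equidistant fisheye: a pixel r from the principal point sees the ray r / f radians off the axis. A picture is of the moment at which its call begins: read the wrist's pose just before it. camera_model takes no time and is no camera call.
- arm.job_done(): hands the job in; it is judged then, once.
The state is a dict: "t": time; "q": joint angles; "qd": joint speeds; "joint_efforts": joint torques, N m; "eef_pos": TCP position; "ee_rot": TCP orientation; "force": force on the tool from outside, world axes, zero at the start; "moment": the same for the moment, N m; "width": finger opening in m; "gripper_force": force on a finger pad.
Only numpy, scipy, OpenCV 4.12 (cv2) and the standard library are available. Lean on these libraries where they do the work, as an engineer would, in place of code of your own. Each camera call takes 0.05 s, during which the arm holds its last target. There are 200 camera calls.

### The job

Take the larger tablet out of its charging dock and stand it on the bench, on its foot, leaning back against the sealed carton so that its screen faces away from the robot and can be read from across the bench: foot a few centimetres out from the carton's far face, square to that face and centred on it. Do not drop it, and leave the smaller handheld in its dock.

Things in the scene. Friction and masses are not known exactly. Their poses are not given: they have to be found in the camera images.
- tablet: Larger black tablet 175 mm tall, 118 wide, 12 thick, 0.4 kg, upright in a dock. Origin: middle of its foot; z up the tablet, y its width, x out of the screen (dark glass, at first facing roughly +x, away from the robot). Its fixed grey dock is 80 mm deep (x), 140 wide, 45 tall; slot floor 12 mm above the bench, so 33 mm sits in the slot (2 mm play each side): lift straight up.
- handheld: Smaller black handheld 140 mm tall, 76 wide, 12 thick, upright in a second dock of the same outer size; top edge 152 mm above the bench. Origin: middle of its foot; axes as for the tablet. Not to be moved.
- carton: Sealed brown carton, tape band, fixed: 80 mm deep (x), 180 wide (y), 100 tall. Origin: centre of its underside; x out of its far long face (roughly world +x), 40 mm from the origin; the tablet leans on that face's top edge. Carton and docks stand in a row some 0.24 m apart, in any order. Beyond x = 0.7 m: stock bin, tape roll, small boxes, all under 150 mm.

How it is judged:
By the outcome, as a careful person would: the job done as asked, in the order asked, and still so for the second after the job is handed in, with the robot touching nothing.
It also fails if it takes over 48 s, if anything falls off the work surface, if the arm or the gripper's body presses on something with over 40 N, if the wrist force passes 120 N, or if a joint passes its speed limit or range.

## Working session

There is one attempt and no reset: what is moved stays moved. The work goes in short steps, Python scripts to look and compute and a tool call to move; the robot and the scene stay as the last step left them, time stands still between calls to the robot, and variables do not carry over. Pictures are saved under pics/ and viewed, at most 10 in all, crops included, and the job is handed in when it is done.

Besides the shell and the picture viewer there is one more tool, called after "Call:" in YAML: its name, and indented under it one key for each argument. move_arm: Moves the arm, as the interface text tells. Its arguments: {"type":"object","properties":{"rows":{"type":"string"},"squeeze":{"type":"number"}},"required":["rows"]}

```bash
mkdir -p pics; ls; cat > h.py <<'E'
import numpy as np,cv2
from station import arm
from scipy.spatial.transform import Rotation as R
def cloud(n):
    im,d=arm.grab_frame(n);m=arm.camera_model(n);K=np.array(m["mtx"]);T=np.linalg.inv(np.array(m["camera_from_world"]))
    v,u=np.mgrid[:400,:640]
    P=np.stack([(u-K[0,2])/K[0,0]*d,(v-K[1,2])/K[1,1]*d,d],-1)@T[:3,:3].T+T[:3,3]
    P[d==0]=np.nan
    return im,d,P
E
python3 - <<'E'
from h import *
print(arm.get_state())
ims=[]
for n in("scene","top"):
    im,d,P=cloud(n);np.savez(n,im=im,P=P);cv2.imwrite(f"pics/{n}0.png",im)
    m=arm.camera_model(n);print(n,np.round(m["mtx"],1).tolist(),np.round(m["camera_from_world"],3).tolist(),(d>0).mean())
print(arm.camera_model("wrist"))
E
```

```text
pics
{'t': 0.0, 'q': array([ 1.40410192e+00,  3.59395814e-01,  1.10365864e-02, -3.92986232e-04,
       -1.22406874e+00, -2.88106348e-01]), 'qd': array([ 0.00084554,  0.00060705,  0.00060433, -0.00072115,  0.00111077,
       -0.00069106]), 'joint_efforts': array([ 2.79076034e-03, -5.82726574e+01,  2.93047732e+01,  6.99658647e+00,
        6.97416253e-03, -1.46059956e-04]), 'eef_pos': array([0.29629417, 0.60590468, 0.20679951]), 'ee_rot': array([ 3.13992328e+00, -1.09460203e-04, -4.54934510e-01]), 'force': array([-0.4795764 ,  0.09025631,  0.74664069]), 'moment': array([-0.01282812,  0.0054812 , -0.00040046]), 'gripper_force': 0.0, 'width': 0.08747926069585127}
scene [[482.4, 0.0, 315.9], [0.0, 482.4, 191.9], [0.0, 0.0, 1.0]] [[-0.898, -0.44, 0.007, 0.456], [-0.374, 0.755, -0.539, 0.192], [0.232, -0.486, -0.843, 0.714], [0.0, 0.0, 0.0, 1.0]] 0.99592578125
top [[499.9, 0.0, 317.6], [0.0, 499.9, 202.5], [0.0, 0.0, 1.0]] [[0.016, -1.0, 0.007, -0.023], [-0.992, -0.017, -0.121, 0.516], [0.121, -0.005, -0.993, 0.931], [0.0, 0.0, 0.0, 1.0]] 0.99609765625
{'mtx': array([[309.70691629,   0.        , 315.36416178],
       [  0.        , 309.70691629, 200.39736552],
       [  0.        ,   0.        ,   1.        ]]), 'mount': array([[ 8.10803338e-04, -9.56239263e-01, -2.92584712e-01,
         7.92156808e-02],
       [ 9.99999427e-01,  5.70634534e-04,  9.06198156e-04,
        -8.56519399e-04],
       [-6.99583317e-04, -2.92585279e-01,  9.56239178e-01,
        -1.76416965e-01],
       [ 0.00000000e+00,  0.00000000e+00,  0.00000000e+00,
         1.00000000e+00]])}
```

View pics/scene0.png

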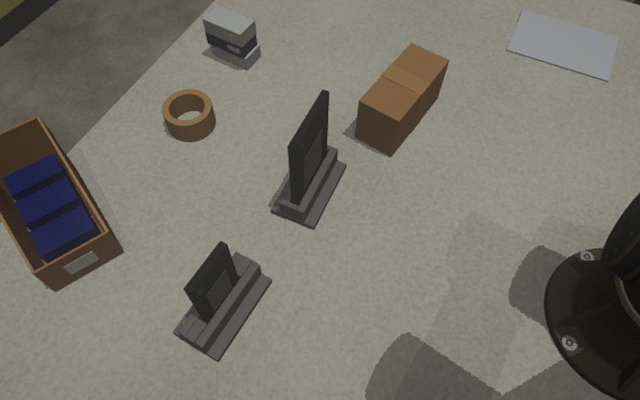

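View pics/top0.png

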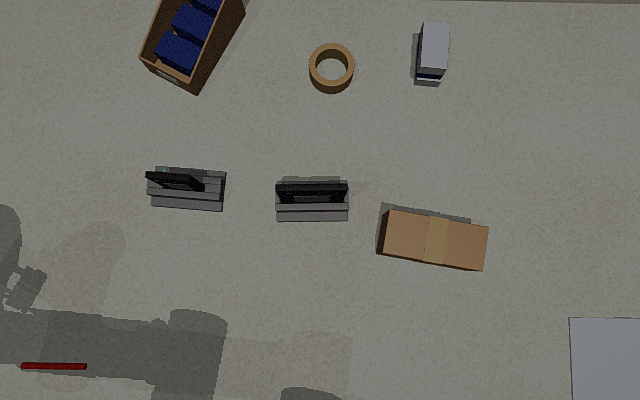

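The scene view shows the large tablet in the middle dock (about 310,150), the handheld at (212,285) and the carton at (405,100). In the top view the tablet is at (312,192), the handheld at (180,182) and the carton at (433,240). Next I measure their poses from depth.

```bash
python3 - <<'E'
from h import *
def rect(P,m,t):
    p=P[m][:,:2].astype(np.float32)
    (c,s,a)=cv2.minAreaRect(p*1000); print(t,len(p),np.round(c,1),np.round(s,1),round(a,2),'z',np.round(np.nanpercentile(P[m][:,2],[5,50,95]),4))
for n in("scene","top"):
    z=np.load(n+".npz");P=z["P"];im=z["im"].astype(int)
    X,Y,Z=P[...,0],P[...,1],P[...,2]
    brown=(im[...,2]-im[...,0]>25)
    rect(P,brown&(Z>.09)&(Z<.11)&(X<.62)&(Y<-.05)&(X>.2),n+" carton top")
    box=(X>.3)&(X<.68)&(Y>-.15)&(Y<.15)
    rect(P,box&(Z>.178)&(Z<.2),n+" tab top")
    rect(P,box&(Z>.06)&(Z<.2)&~brown,n+" tab body")
    rect(P,box&(Z>.04)&(Z<.049)&~brown,n+" dock top")
    b2=(X>.4)&(X<.68)&(Y>.15)&(Y<.45)
    rect(P,b2&(Z>.06)&(Z<.165),n+" hh body")
    rect(P,b2&(Z>.04)&(Z<.049),n+" hh dock top")
    if n=="scene":  # front screen plane
        m=cv2.erode((box&(Z>.07)&(Z<.175)).astype(np.uint8),np.ones((5,5)))>0
        p=P[m];c=np.median(p,0);u,s,v=np.linalg.svd(p-p.mean(0),full_matrices=False);print(p.mean(0),s/len(p)**.5,v[2])
E
```

```text
scene carton top 3500 [ 445.4 -224. ] [182.5  81.9] 80.92 z [0.0976 0.0999 0.1017]
scene tab top 673 [521.7  -2.3] [ 12.5 119.2] 1.78 z [0.1796 0.1862 0.1878]
scene tab body 3107 [498.3 -60.1] [232.9  77.5] 63.2 z [0.0655 0.1276 0.1869]
scene dock top 1086 [489.3 -44.1] [244.2  78.8] 72.1 z [0.0413 0.0445 0.0472]
scene hh body 2082 [541.8 242.5] [75.7 13.6] 86.36 z [0.0671 0.1242 0.1521]
scene hh dock top 1930 [542.2 241.8] [140.3  44.6] 86.13 z [0.0419 0.0444 0.0466]
[ 0.4956399  -0.03647314  0.11489206] [0.08211142 0.01974963 0.01543907] [ 0.92483599 -0.28621596 -0.25051709]
top carton top 4541 [ 445.2 -224.7] [180.2  81.1] 80.35 z [0.0975 0.1    0.1026]
top tab top 571 [522.  -3.] [ 12.6 116.7] 1.75 z [0.1829 0.1864 0.1886]
top tab body 1295 [500.5 -58.6] [225.1  76.7] 63.21 z [0.071  0.167  0.1882]
top dock top 688 [504.9 -42.2] [225.1  90.7] 68.29 z [0.0415 0.0446 0.0475]
top hh body 682 [542.3 241.2] [76.3 13. ] 86.3 z [0.0696 0.1442 0.1534]
top hh dock top 970 [542.9 241.6] [141.2  44.3] 86.09 z [0.0416 0.0446 0.0476]
```

Call:
move_arm:
  rows: "0 0 10.4 0 0 -0.015 0.06;0 0 10.4 0 0 -0.015 0.06;0 0 10.4 0 0 -0.015 0.06;0 0 10.4 0 0 -0.015 0.06;0 0 10.4 0 0 -0.01 0.06;0 0 10.2 0 0 0 0.06"
  squeeze: 40

```text
t: 0.85
eef_pos: [0.2966, 0.6066, 0.2784]
ee_rot: [-3.141, 0.001, -1.546]
force: [0.0, 0.2, 0.1]
width: 0.06
gripper_force: 0.0
```

```bash
cat >> h.py <<'E'
def pose():
    s=arm.get_state(); return R.from_euler("xyz",s["ee_rot"]),np.array(s["eef_pos"])
def go(p,Rt):
    r,x=pose(); print("shift mm",np.round(r.inv().apply(np.array(p)-x)*1000,1),"turn deg",np.round((r.inv()*Rt).as_rotvec(degrees=True),2))
def down(yaw): return R.from_euler("xyz",[180,0,yaw],degrees=True)
E
python3 -c "
from h import *
go([.522,-.003,.27],down(-88.23))"
```

```text
shift mm [ 614.9 -210.4    7.9] turn deg [-0.01  0.05 -0.37]
```

Call:
move_arm:
  rows: "0 0 0 0.03 -0.012 0.001 0.06;0 0 0 0.045 -0.015 0.001 0.06;0 0 0 0.045 -0.015 0.001 0.06;0 0 0 0.045 -0.015 0.001 0.06;0 0 0 0.045 -0.015 0.001 0.06;0 0 0 0.045 -0.015 0.001 0.06;0 0 0 0.045 -0.015 0.001 0.06;0 0 0 0.045 -0.015 0.001 0.06"

```text
t: 1.85
eef_pos: [0.424, 0.2635, 0.2696]
ee_rot: [3.141, -0.0, -1.54]
force: [0.3, 0.1, 0.5]
width: 0.0606
gripper_force: 0.0
```

Call:
move_arm:
  rows: "0 0 0 0.045 -0.015 0 0.05;0 0 0 0.045 -0.015 0 0.05;0 0 0 0.045 -0.015 0 0.05;0 0 0 0.045 -0.015 0 0.05;0 0 0 0.045 -0.015 0 0.05;0 0 0 0.03 -0.01 0 0.05;0 0 -0.4 0.014 -0.006 0 0.05;0 0 0 0 0 0 0.05"

```text
t: 2.85
eef_pos: [0.523, -0.002, 0.2692]
ee_rot: [3.141, -0.0, -1.535]
force: [0.7, 0.6, 0.3]
width: 0.0499
gripper_force: 0.0
```

```bash
python3 -c "
from h import *
go([.522,-.003,.163],down(-88.23))
im,d=arm.grab_frame('wrist');cv2.imwrite('pics/w1.png',im)
"
```

```text
shift mm [  1.    0.9 106.2] turn deg [ 0.06 -0.01  0.26]
```

View pics/w1.png

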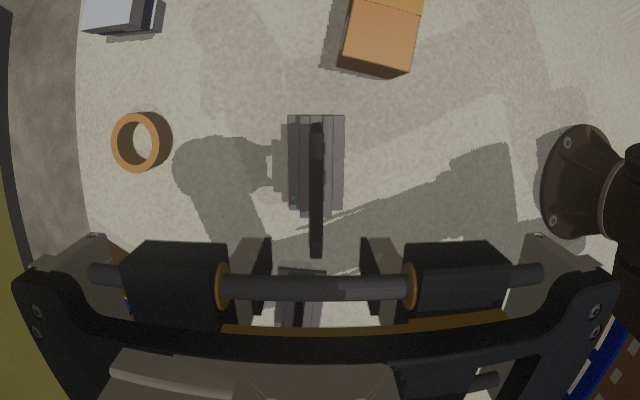

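The tablet's top edge (316,123 to 316,257) lies centred between the fingers (260 and 370), aligned with them. Descending to grip.

Call:
move_arm:
  rows: "0 0 0.3 0.001 0.001 0.025 0.05;0 0 0 0 0 0.03 0.05;0 0 0 0 0 0.03 0.05;0 0 0 0 0 0.02 0.05;0 0 0 0 0 0 0.05;0 0 0 0 0 0 0.02;0 0 0 0 0 0 0.005;0 0 0 0 0 0 0"
  squeeze: 40

```text
t: 3.9
eef_pos: [0.5225, -0.0019, 0.1655]
ee_rot: [-3.14, 0.0, -1.539]
force: [0.1, 0.8, -0.8]
width: 0.0252
gripper_force: 0.0
```

Call:
move_arm:
  rows: "0 0 0 0 0 0 0;0 0 0 0 0 0 0;0 0 0 0 0 -0.005 0;0 0 0 0 0 -0.01 0;0 0 0 0 0 -0.01 0"

```text
t: 4.53
eef_pos: [0.5221, -0.0021, 0.1904]
ee_rot: [3.141, -0.0, -1.539]
force: [0.2, -0.7, -3.2]
width: 0.0108
gripper_force: 40.0
```

Call:
move_arm:
  rows: "0 0 0 0 0 -0.015 0;0 0 0 0 0 -0.02 0;0 0 0 0 0 -0.025 0;0 0 0 0 0 -0.025 0;0 0 0 0 0 -0.025 0;0 0 0 0 0 -0.015 0;0 0 0 0 0 0 0"

```text
t: 5.4
eef_pos: [0.5226, -0.0019, 0.3159]
ee_rot: [-3.139, 0.001, -1.539]
force: [1.1, 0.6, -4.5]
width: 0.0106
gripper_force: 40.0
```

```bash
python3 - <<'E'
from h import *
for n in("scene","top"):
    im,d,P=cloud(n);X,Y,Z=P[...,0],P[...,1],P[...,2]
    if n=="scene": cv2.imwrite("pics/scene1.png",im)
    # tablet body hanging: slices below the fingers
    for lo,hi in((.14,.17),(.2,.26)):
        m=(X>.46)&(X<.58)&(Y>-.1)&(Y<.1)&(Z>lo)&(Z<hi)
        p=P[m]
        if len(p)>20: print(n,lo,len(p),np.round(cv2.minAreaRect((p[:,:2]*1000).astype(np.float32)),1) if 0 else cv2.minAreaRect((p[:,:2]*1000).astype(np.float32)),np.round(p.mean(0),4),'zmin',p[:,2].min())
    m=(X>.5)&(X<.55)&(Y>-.1)&(Y<.1)&(Z>.09)&(Z<.2); print('foot z',np.percentile(Z[m],[0,1,5]) if m.any() else None)
E
```

```text
scene 0.14 97 ((517.6367797851562, -0.78631591796875), (116.4077377319336, 10.395215034484863), 86.7326431274414) [0.5182 0.009  0.1671] zmin 0.16391208687200176
scene 0.2 1356 ((517.1381225585938, -0.6316452026367188), (117.72309875488281, 12.613279342651367), 86.22965240478516) [0.5174 0.0114 0.2315] zmin 0.2000503659903834
foot z [0.16391209 0.16421605 0.16650766]
top 0.2 52 ((516.0743408203125, -2.6243324279785156), (1.006610631942749, 116.35348510742188), 1.7691349983215332) [ 0.5167 -0.0225  0.2335] zmin 0.20008016272240903
foot z [0.16321221 0.16348269 0.16456458]
```

View pics/scene1.png

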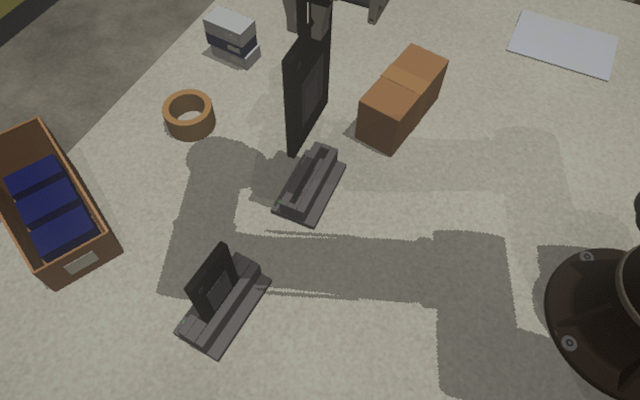

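The tablet hangs straight at (308,80), its foot 163 mm up and clear of its dock; the handheld is still docked. Next I work out the placing poses.

```bash
cat >> h.py <<'E'
PH=-9.37;C=np.array([.4453,-.2244,0]);B=np.array([[0,-1,0],[-1,0,0],[0,0,-1.]]).T
def place(tilt,d,up,s=.153):
    W=R.from_euler("z",PH,degrees=True);T=W*R.from_euler("y",-tilt,degrees=True)
    p=C+W.apply([.040+d,0,up])+T.apply([.006,0,s])
    return p,T*R.from_matrix(B)
E
python3 -c "
from h import *
p,Rt=place(15,.0306,.13);print(p);go(p,Rt)
print((down(-90+PH).inv()*Rt).as_rotvec(degrees=True))"
```

```text
[ 0.48160529 -0.23039077  0.27933957]
shift mm [227.   47.3  34.6] turn deg [15.02  1.47 11.14]
[ 1.50000000e+01 -1.59482793e-15 -1.91379352e-14]
```

Call:
move_arm:
  rows: "0 0 0 0.02 0.004 0 0;0 0 0 0.04 0.008 0 0;0 0 0 0.04 0.008 0 0;0 0 0 0.04 0.008 0 0;0 0 0 0.04 0.008 0 0;0 0 0 0.03 0.007 0 0;0 0 0 0.017 0.004 0 0;0 0 0 0 0 0 0"

```text
t: 6.5
eef_pos: [0.4817, -0.2316, 0.3141]
ee_rot: [3.14, 0.0, -1.541]
force: [0.5, 0.5, -2.5]
width: 0.0107
gripper_force: 40.0
```

Call:
move_arm:
  rows: "0 0 2.8 0 0 0 0;0 0 2.8 0 0 0 0;0 0 2.8 0 0 0 0;0 0 2.8 0 0 0 0;4 0 0 0 0 0 0;4 0 0 0 0 0 0;4 0 0 0 0 0 0;3 0 0 0 0 0 0"

```text
t: 7.5
eef_pos: [0.482, -0.2296, 0.3146]
ee_rot: [-2.878, 0.0, -1.733]
force: [0.4, 0.4, -4.3]
width: 0.0107
gripper_force: 40.0
```

```bash
python3 -c "
from h import *
go(*place(15,.0306,.02))"
```

```text
shift mm [  0.9  38.  140.2] turn deg [-0.08  0.04  0.06]
```

Call:
move_arm:
  rows: "0 0 0 0 0.005 0.019 0;0 0 0 0.001 0.007 0.025 0;0 0 0 0 0.007 0.026 0;0 0 0 0 0.007 0.026 0;0 0 0 0 0.006 0.022 0;0 0 0 0 0.004 0.014 0;0 0 0 0 0.002 0.008 0;0 0 0 0 0 0 0"

```text
t: 8.5
eef_pos: [0.4818, -0.2312, 0.1695]
ee_rot: [-2.88, -0.0, -1.734]
force: [0.4, 0.9, -3.8]
width: 0.0108
gripper_force: 40.1
```

```bash
python3 - <<'E'
from h import *
go(*place(15,.0306,.0))
W=R.from_euler("z",PH,degrees=True)
for n in("scene","top"):
    im,d,P=cloud(n);Q=(P-C)@W.as_matrix()  # carton frame
    if n=="scene": cv2.imwrite("pics/scene2.png",im[:260,200:])
    X,Y,Z=Q[...,0],Q[...,1],Q[...,2]
    br=(im[...,2].astype(int)-im[...,0]>25)
    m=(abs(X-.04)<.1)&(abs(Y)<.13)&(Z>.03)&(Z<.185)&~br
    m&=X>-.02
    p=Q[m&(Z>.1)&(Z<.16)];print(n,len(p))
    if len(p)>50: print('Y',np.percentile(p[:,1],[0.5,2,98,99.5]))
    for lo in(.02,.05,.08,.105,.12,.14,.16):
        q=Q[(abs(X-.04)<.06)&(abs(Y)<.1)&(Z>lo)&(Z<lo+.015)&~br]
        if len(q)>10: print(lo,len(q),'X',np.round(np.percentile(q[:,0],[2,50,98]),4),'Y',np.round(np.percentile(q[:,1],[2,98]),4))
E
```

```text
shift mm [-0.8  5.6 19.4] turn deg [0.03 0.   0.03]
scene 534
Y [-0.06900293 -0.05339384  0.05922713  0.06203702]
0.02 199 X [-0.0189  0.017   0.074 ] Y [0.05   0.0916]
0.05 212 X [-0.0182  0.0171  0.0678] Y [0.0386 0.0918]
0.08 293 X [-0.0166  0.0301  0.0606] Y [-0.0497  0.0919]
0.105 124 X [0.0422 0.0447 0.0557] Y [-0.0532  0.0588]
0.12 143 X [0.0383 0.041  0.0521] Y [-0.0501  0.0593]
0.14 127 X [0.0339 0.0365 0.0471] Y [-0.0313  0.0589]
0.16 112 X [0.0286 0.0318 0.0429] Y [-0.0093  0.0592]
top 137
Y [0.0067582  0.00900437 0.05770502 0.05795743]
0.02 18 X [0.046  0.0782 0.0797] Y [-0.0056  0.0786]
0.05 40 X [0.0178 0.0709 0.0735] Y [-0.0057  0.0903]
0.08 43 X [0.0156 0.0634 0.0663] Y [0.0006 0.0901]
0.105 34 X [0.0484 0.057  0.0595] Y [0.0067 0.0577]
0.12 32 X [0.0441 0.0533 0.0559] Y [0.0112 0.0577]
0.14 32 X [0.0374 0.0483 0.0507] Y [0.0144 0.0576]
0.16 34 X [0.0332 0.043  0.0457] Y [0.0185 0.0577]
```

View pics/scene2.png

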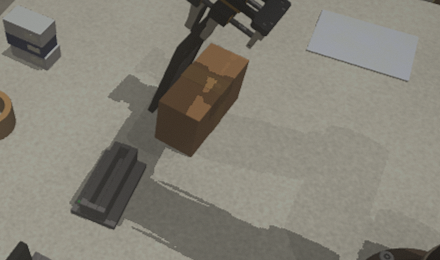

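The tablet (crop 180,65) leans just clear of the carton's far edge, centred to about 1 mm. Lowering the last 20 mm.

Call:
move_arm:
  rows: "0 0 0 -0.001 0.0014 0.005 0;0 0 0 0 0.0014 0.005 0;0 0 0 0 0.0008 0.003 0;0 0 0 0 0.0006 0.002 0;0 0 0 0 0.0003 0.001 0;0 0 0 0 0.0003 0.001 0;0 0 0 0 0 0 0"

```text
t: 9.48
eef_pos: [0.4817, -0.2303, 0.152]
ee_rot: [-2.88, 0.0, -1.734]
force: [-0.2, 0.8, -3.3]
width: 0.0107
gripper_force: 40.0
```

Call:
move_arm:
  rows: "0 0 0 0 0.0003 0.001 0;0 0 0 0 0 0 0"

```text
t: 9.72
eef_pos: [0.4817, -0.2303, 0.1509]
ee_rot: [-2.88, 0.0, -1.734]
force: [0.2, 0.0, -3.4]
width: 0.0105
gripper_force: 40.0
```

Call:
move_arm:
  rows: "0 0 0 0 0.0003 0.001 0;0 0 0 0 0 0 0"

```text
t: 9.98
eef_pos: [0.4818, -0.2304, 0.15]
ee_rot: [-2.88, -0.0, -1.734]
force: [0.1, 0.1, -2.2]
width: 0.0107
gripper_force: 40.0
```

Call:
move_arm:
  rows: "0 0 0 0 0.0003 0.001 0;0 0 0 0 0 0 0"

```text
t: 10.22
eef_pos: [0.4826, -0.2305, 0.15]
ee_rot: [-2.878, -0.0, -1.734]
force: [-0.8, 1.3, 4.9]
width: 0.0107
gripper_force: 40.1
```

Call:
move_arm:
  rows: "0 0 0 0 0 -0.0006 0;0.5 0 0 0 0.0013 0 0;0.5 0 0 0 0.0013 0 0;0.5 0 0 0 0.0013 0 0;0 0 0 0 0 0 0"

```text
t: 10.85
eef_pos: [0.4777, -0.2297, 0.1486]
ee_rot: [-2.853, 0.0, -1.734]
force: [-0.7, 0.8, 3.1]
width: 0.0106
gripper_force: 40.0
```

Call:
move_arm:
  rows: "0.5 0 0 0 0.0013 0 0;0 0 0 0 0 0 0"

```text
t: 11.1
eef_pos: [0.4761, -0.2294, 0.1475]
ee_rot: [-2.846, 0.0, -1.734]
force: [1.0, -0.8, -2.8]
width: 0.0106
gripper_force: 40.0
```

Call:
move_arm:
  rows: "0.5 0 0 0 0.0013 0 0;0 0 0 0 0 0 0"

```text
t: 11.35
eef_pos: [0.4751, -0.2292, 0.1474]
ee_rot: [-2.836, 0.0, -1.734]
force: [2.7, -0.8, -3.8]
width: 0.0106
gripper_force: 40.0
```

```bash
python3 - <<'E'
from h import *
W=R.from_euler("z",PH,degrees=True)
im,d,P=cloud("scene");Q=(P-C)@W.as_matrix()
X,Y,Z=Q[...,0],Q[...,1],Q[...,2]
br=(im[...,2].astype(int)-im[...,0]>25)
for lo in(.0,.01,.02,.03,.1,.105,.11,.115,.12,.14,.15):
    q=Q[(X>.02)&(X<.09)&(abs(Y)<.07)&(Z>lo)&(Z<lo+.005)&~br]
    if len(q)>5: print(lo,len(q),'X',np.round(np.percentile(q[:,0],[2,50,98]),4),'Y',np.round(np.percentile(q[:,1],[2,98]),4))
E
```

```text
0.0 79 X [0.0562 0.0721 0.0893] Y [0.0346 0.0693]
0.01 12 X [0.0693 0.0738 0.0807] Y [0.034  0.0594]
0.02 13 X [0.0669 0.0731 0.0786] Y [0.0437 0.06  ]
0.03 13 X [0.0634 0.0691 0.0753] Y [0.0533 0.0596]
0.1 35 X [0.0378 0.0389 0.0502] Y [-0.0446  0.0597]
0.105 33 X [0.0361 0.0378 0.0485] Y [-0.0457  0.0598]
0.11 36 X [0.035  0.0362 0.0461] Y [-0.0333  0.0594]
0.115 25 X [0.0336 0.0361 0.0455] Y [-0.0165  0.0593]
0.12 29 X [0.0316 0.0329 0.0449] Y [-0.0301  0.0598]
0.14 26 X [0.0245 0.028  0.0368] Y [-0.0072  0.0603]
0.15 22 X [0.0216 0.0259 0.0343] Y [0.0219 0.0596]
```

Call:
move_arm:
  rows: "0 0 0 0 0 0.0007 0;0 0 0 0 0 0 0"

```text
t: 11.65
eef_pos: [0.4757, -0.2293, 0.1471]
ee_rot: [-2.836, -0.0, -1.734]
force: [1.9, -0.6, -2.4]
width: 0.0109
gripper_force: 40.0
```

Call:
move_arm:
  rows: "0 0 0 0 0 0.0006 0;0 0 0 0 0 0 0"

```text
t: 11.9
eef_pos: [0.476, -0.2294, 0.1469]
ee_rot: [-2.835, -0.0, -1.734]
force: [-1.6, 0.5, 3.7]
width: 0.011
gripper_force: 40.0
```

Foot and edge are both in contact. Releasing.

Call:
move_arm:
  rows: "0 0 0 0 0 0 0.014;0 0 0 0 0 0 0.018;0 0 0 0 0 0 0.024;0 0 0 0 0 0 0.028;0 0 0 0 0 0 0.028;0 0 0 0 0 0 0.028"
  squeeze: 10

```text
t: 12.65
eef_pos: [0.4757, -0.2293, 0.1464]
ee_rot: [-2.836, 0.0, -1.734]
force: [0.1, 1.0, 0.1]
width: 0.028
gripper_force: 0.0
```

```bash
python3 - <<'E'
from h import *
im,d=arm.grab_frame('wrist');cv2.imwrite('pics/w2.png',im)
E
```

```text
(no output)
```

View pics/w2.png

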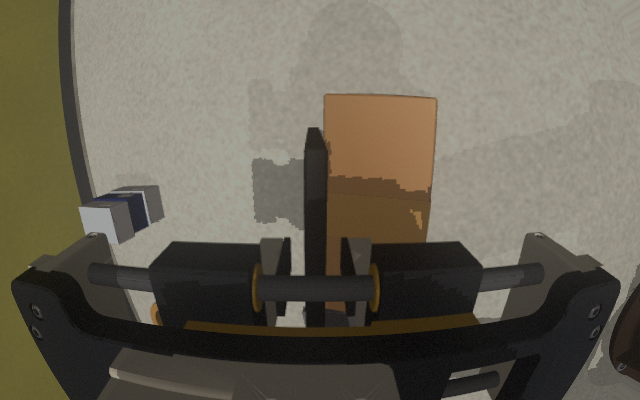

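The tablet (315,130–260) leans on the carton edge and is clear of both fingers (275 and 350). Retracting along the tool axis, then looking again.

Call:
move_arm:
  rows: "0 0 0 0 0 -0.005 0.028;0 0 0 0 0 -0.015 0.028;0 0 0 0 0 -0.025 0.028;0 0 0 0 0 -0.03 0.028;0 0 0 0 0 -0.04 0.028;0 0 0 0 0 -0.04 0.028;0 0 0 0 0 -0.02 0.028;0 0 0 0 0 0 0.028"

```text
t: 13.7
eef_pos: [0.4242, -0.2209, 0.3155]
ee_rot: [-2.832, 0.0, -1.734]
force: [0.3, -0.1, -0.4]
width: 0.0281
gripper_force: 0.0
```

```bash
python3 - <<'E'
from h import *
W=R.from_euler("z",PH,degrees=True)
o=[]
for n in("scene","top"):
    im,d,P=cloud(n);Q=(P-C)@W.as_matrix();o.append(im)
    X,Y,Z=Q[...,0],Q[...,1],Q[...,2]
    br=(im[...,2].astype(int)-im[...,0]>25)
    m=(abs(X)<.1)&(abs(Y)<.09)&(Z>.105)&(Z<.19)&~br
    q=Q[m&(Z>.155)];r=cv2.minAreaRect((q[:,:2]*1000).astype(np.float32));print(n,'top',r,'zmax',np.percentile(q[:,2],99))
    q=Q[m];print('Y',np.percentile(q[:,1],[1,99]))
    print('hh',np.nanmax(P[...,2][(abs(P[...,0]-.542)<.03)&(abs(P[...,1]-.242)<.05)]))
    for lo in(.005,.02,.1,.14):
        q=Q[(X>-.01)&(X<.1)&(abs(Y)<.07)&(Z>lo)&(Z<lo+.008)&~br]
        if len(q)>5: print(lo,len(q),'X',np.round(np.percentile(q[:,0],[2,50,98]),4))
cv2.imwrite('pics/end.png',np.hstack([o[0][:260,200:500],o[1][100:360,270:570]]))
E
```

```text
scene top ((24.50304412841797, 1.2742118835449219), (119.41934204101562, 15.169716835021973), 88.28306579589844) zmax 0.17073499484667512
Y [-0.05597479  0.06011283]
hh 0.15395159951499182
0.005 22 X [0.0695 0.075  0.0821]
0.02 20 X [0.0657 0.0702 0.0767]
0.1 61 X [0.0369 0.0389 0.0501]
0.14 52 X [0.0243 0.0266 0.0368]
top top ((26.97429656982422, 5.621253967285156), (16.28205108642578, 107.0283203125), 0.08178848773241043) zmax 0.17124943215179486
Y [-0.05284686  0.058553  ]
hh 0.15499652392128227
0.005 38 X [0.0765 0.0825 0.0847]
0.02 45 X [0.0731 0.0781 0.0798]
0.1 50 X [0.0405 0.0518 0.0535]
0.14 60 X [0.0318 0.0387 0.0402]
```

View pics/end.png

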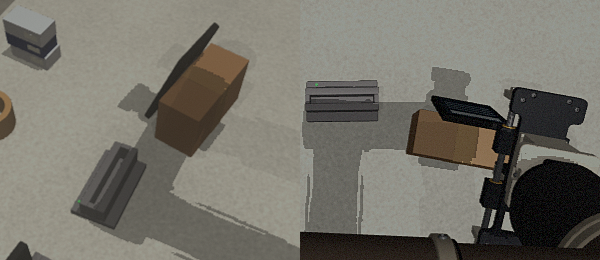

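The picture shows the tablet leaning on the carton's far edge (185,70 and 465,108), centred and square, with its screen facing away; the gripper is clear.

```bash
python3 -c "
from station import arm
print(arm.job_done())"
```

```text
the job is handed in; nothing more can be done
None
```

The tablet stands on its foot about 37 mm out from the carton's far face, leaning back on its top edge, centred to about 1 mm and square to about 1–2°, screen facing away from the robot; the handheld is still in its dock, the arm is clear, and the job was handed in at about 14 s.

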